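Fit the charging funnel to the feed manifold and open its valve

TASK

Pick up the steel charging funnel, the one with a bridge handle across its mouth, lower it (do not drop it) upright into the conical inlet cup of the feed manifold until its flange sits flush on the cup's rim, and let go. Then swing the manifold's black-sleeved valve handle through its quarter turn, from crosswise to lying along the pipe and pointing away from the funnel, right up to its stop. Leave the bottle, the jar and the wrench as they are.

Things in the scene. Friction and masses are not known exactly. Their poses are not given: they have to be found in the camera images.
- funnel: Loose steel funnel, 0.3-0.55 kg, upright on its spout. Origin: centre of spout's lower end, z up its axis. Outside diameters: spout 44 mm at the bottom, tapering to 72 at 65 mm height; flange 96 (flat underside at 65 mm, 8 thick); open hopper 92 to 112 (rim at 105 mm). Bridge handle across the mouth along own x: bar 104 long, 12 thick in y, height 128 to 144 mm. Yaw in the inlet is free.
- funnel_handle (a point): Centre of the funnel's handle bar, on the funnel's axis, 136 mm above its lower end; x along the bar, y across it (12 mm).
- manifold: Steel manifold fixed on the bench; place and yaw vary. Base plate 110 x 320 mm, 8 thick. Origin at bench level, on the pipe's line midway between cup and valve. Its y axis runs along the pipe: inlet cup at y -80, valve at +80, downpipe at +145 mm. Pipe top is 46 mm, valve body top 56 mm above the bench.
- inlet (a point): Centre of the mouth of the conical inlet cup, in its rim plane, 115 mm above the bench; z up, axes as manifold. Cup outside 87 mm, inside 77 mm at the rim, tapering like the spout to about 47 mm inside at 70 mm depth. With the flange flush on the rim, the spout has some 2 mm play all round and the funnel's origin is 65 mm below this point.
- valve_axis (a point): Point on the vertical turning axis of the valve handle, at mid-height of the handle bar, 93 mm above the bench; axes as manifold. Pipe and valve body lie below the handle.
- handle_tip (a point): Free end of the valve handle, 115 mm from the turning axis, mid-height of the bar. The handle is a level straight bar, 14 mm wide and 18 mm high, with a black sleeve over its outer 70 mm. It turns with the handle.
- valve (a joint): Valve handle angle, rad: 0 = shut, handle square to the pipe, pointing to the manifold's -x; grows clockwise seen from above to the end stop at 1.571 = open, handle along the pipe, pointing to the manifold's +y, away from the inlet. Starts at 0 to 0.25. Stays where left; turning takes about 0.15 N m (2 N near the tip).
- bottle: Bystander: capped amber glass bottle, 70 mm in diameter, 170 mm high; origin at the centre of its underside.
- jar: Bystander: lidded white jar, 84 mm in diameter, 100 mm high; origin at the centre of its underside.
- wrench: Bystander: steel wrench, 170 mm long, lying on the bench along its own x; origin at the underside, at mid-length.
Mind the look-alikes: they are no part of the job. Leave any green or purple look-alike of the funnel alone.

How it is judged (in metres and radians):
On the way, in this order (a step that is already met when the one before it is completed fails the run):
1. the funnel is nested fully home in the inlet and let go while the valve is still shut (z of funnel in the frame of inlet below -0.062 m and horizontal distance between funnel and inlet below 0.006 m and angle between funnel's own z axis and vertical below 0.05 rad and value of joint valve below 0.6 rad and contact force between the fingers and funnel below 0.5 N), for 0.2 s.
2. the valve handle is at its open stop (value of joint valve above 1.48 rad), for 0.2 s.
At the end, for the whole second after the job is handed in: The funnel rests upright in the inlet cup: flange within 3 mm of the rim, spout within 6 mm of the cup's axis, tilt under 0.05 rad, at rest; the valve handle is within 0.09 rad of its open stop. The funnel was home and released before the valve was opened (z of funnel in the frame of inlet below -0.062 m and horizontal distance between funnel and inlet below 0.006 m and angle between funnel's own z axis and vertical below 0.05 rad and linear speed of funnel below 0.02 m/s and value of joint valve above 1.48 rad); the robot touches nothing.
It fails at once if the funnel is dropped into the inlet (falls faster than 0.7 m/s there, a fall of over 25 mm) (horizontal distance between funnel and inlet below 0.04 m and z of funnel in the frame of inlet below 0 m and linear speed of funnel above 0.7 m/s).
It fails at once if the bottle, the jar or the wrench is shifted by more than 40 mm or the bottle or the jar knocked over (distance of any of bottle, jar, wrench from where it was at the start of the episode above 0.04 m or angle between any of bottle, jar's own z axis and vertical above 0.5 rad).
It also fails if it takes over 58 s, if anything falls off the work surface, if the arm or the gripper's body presses on something with over 40 N, if the wrist force passes 120 N, or if a joint passes its speed limit or range.

ROBOT

A 6-joint arm with a two-finger parallel gripper is mounted at the origin on the work surface. World frame = base frame: x ahead of the robot, y to its left, z up, the work surface at z = 0. Lengths are in mm, angles in degrees, forces in N, time in s.
With the tool pointing down it reaches from about 300 to 850 mm from the base axis. Payload 4.2 kg.
Tool frame: the origin (TCP) lies on the centre line of the jaws, within the pads' length; the fingertips stand 14 mm ahead of it and the grasp point (between the pads) lies 5 mm behind it; x points along the fingers, y is the direction in which the jaws open and shut, and the axes are right-handed (so a half turn about x gives the same grasp; the last joint's range is limited). The gripper opens to 91 mm and grips with 3 to 60 N. Pads are 32 mm wide; open, the fingers measure 118 mm over their backs; the gripper's body (76 mm by 178 mm) begins 60 mm behind the grasp point.
Start: joints at [-71.849, 18.312, 89.639, -0, 72.044, -1.146], TCP at [190.023, -542.709, 227.976] pointing down, gripper open.
Joint ranges: [-177.97, 177.97], [-48.28, 115.42], [12.27, 149.76], [-77.06, 257.06], [2.81, 150.46], [-146.56, 146.56]. Speed limits (degrees/s): [147.25, 147.25, 180, 180, 180, 180].

INTERFACE

Orientations are given as [roll, pitch, yaw] about the fixed x, y, z axes, in that order (R = Rz(yaw) Ry(pitch) Rx(roll)).
In Python, from workcell import readout, optics, env gives the robot as it stands.
- The arm moves only by the shell command python3 -m creep 'ROWS' [OPENING] [FORCE]. ROWS is JSON, a list of rows, each an object with "translation": the shift along the world's x, y, z in cm, a list of three; "delta_rot": the turn, a rotation vector about the world's x, y, z in rad, a list of three. In form: [{"translation": [dx, dy, dz], "delta_rot": [rx, ry, rz]}, ...]. A call has 1 to 5 rows; each row shifts and turns the commanded pose from where the row before left it; what a row does not reach is not made up. A row lasts 1/12 s, in which the tool goes at most 41.7 mm and 7.16 degrees, less where a joint would pass 70% of its speed; a pose out of reach is approached as far as the arm can. A call with a gripper value outside its range is refused whole. OPENING is the gripper's target within -1 to 1 (fully open at 1, half-way at 0, shut at -1), set as the call begins (- or left out, the last holds). The fingers move at their own pace and stop on an object; FORCE is the grip in N (left out, the last holds). Time passes only in rows, so rows that do not move let the fingers close. It gives the time, the measured TCP pose, the force and the opening at its end, in the units of the state.
- readout.state(): the state, without advancing time (a new reading comes with each control period).
- optics.grab_frame(name): name is "scene" or "side" or "wrist"; returns (picture, depth): 384x512x3 uint8, red, green, blue; 384x512 float32, mm along the optical axis (not along the pixel's ray), 0 where there is no reading.
- optics.camera_params(name): a dict with "mtx" (3x3 intrinsics, pixels), "R" (3x3) and "t" (3): a world point X has camera coordinates R X + t. Camera axes: x right, y down, z forward; pixel columns grow to the right and rows downward; lengths in mm; the calibration is good to about 2 mm. A picture is of the moment at which its call begins: read the wrist's pose just before it. camera_params takes no time and is no camera call; for the wrist camera it gives the pose at the moment of the call.
- env.job_done(): hands the job in, once; it reports no verdict.
The state is a dict: "time_s": time; "qpos": joint angles; "qvel": joint speeds; "effort": joint torques, N m; "ee_pos": TCP position; "ee_rot": TCP orientation; "force": force on the tool from outside, world axes, zero at the start; "torque": the same for the moment, N m; "gripper_width": finger opening in mm.
Only numpy, scipy, OpenCV 4.12 (cv2) and the standard library are available. Lean on these libraries where they do the work, as an engineer would, in place of code of your own. Each camera call takes 0.05 s, during which the arm holds its last target.

## Working session

There is one attempt and no reset: what is moved stays moved. The work goes in short steps, Python scripts to look and compute and a shell command to move; the robot and the scene stay as the last step left them, time stands still between calls to the robot, and variables do not carry over. Pictures are saved under pics/ and viewed, and the job is handed in when it is done.

```bash
ls; mkdir -p pics
python3 - <<'E'
from workcell import readout, optics
import cv2,numpy as np
print(readout.state())
for n in ["scene","side","wrist"]:
    p,d=optics.grab_frame(n); cv2.imwrite(f"pics/a_{n}.png",p[...,::-1]); np.savez(f"a_{n}.npz",p=p,d=d,**optics.camera_params(n))
    print(n,optics.camera_params(n))
E
```

```text
pics
{'time_s': 0.0, 'qpos': array([-7.18483725e+01,  1.83519715e+01,  8.97081744e+01,  1.40773237e-03,
        7.20420438e+01, -1.14583860e+00]), 'qvel': array([ 0.06679876,  0.10369051, -0.03970995, -0.07723528, -0.03170533,
        0.01665471]), 'effort': array([-2.69480741e-03, -4.12472820e+01, -2.31976801e+01,  7.25326454e-02,
        4.57191258e-02, -1.30689041e-04]), 'ee_pos': array([ 189.87906914, -542.229595  ,  227.10495507]), 'ee_rot': array([-91.89619769,  89.89780159, 107.40083323]), 'force': array([-0.31106626,  0.25013269,  1.2826148 ]), 'torque': array([-0.03511112,  0.02419131,  0.02018029]), 'gripper_width': 91.07300157242126}
scene {'mtx': array([[452.57114992,   0.        , 258.67108293],
       [  0.        , 452.57114992, 191.23952557],
       [  0.        ,   0.        ,   1.        ]]), 'R': array([[ 0.60459016,  0.79626334,  0.02086696],
       [ 0.54282252, -0.39270166, -0.74238071],
       [-0.58293605,  0.46016313, -0.66965323]]), 't': array([-358.96223702, -252.65983859, 2017.24797463])}
side {'mtx': array([[478.04792842,   0.        , 252.50220618],
       [  0.        , 478.04792842, 187.08887629],
       [  0.        ,   0.        ,   1.        ]]), 'R': array([[-0.88008604, -0.47427068, -0.02271295],
       [-0.27992679,  0.55689907, -0.78198748],
       [ 0.38352255, -0.68185831, -0.62288016]]), 't': array([ 536.36319121,  266.77747007, 1613.40984989])}
wrist {'mtx': array([[309.5945086,   0.       , 257.0183287],
       [  0.       , 309.5945086, 190.1043872],
       [  0.       ,   0.       ,   1.       ]]), 'R': array([[ 0.33048976, -0.94380896, -0.00107701],
       [-0.9172023 , -0.32144164,  0.23540434],
       [-0.22252292, -0.07681089, -0.97189693]]), 't': array([-574.44503297,  -26.52378604,  389.70393161])}
```

View pics/a_scene.png

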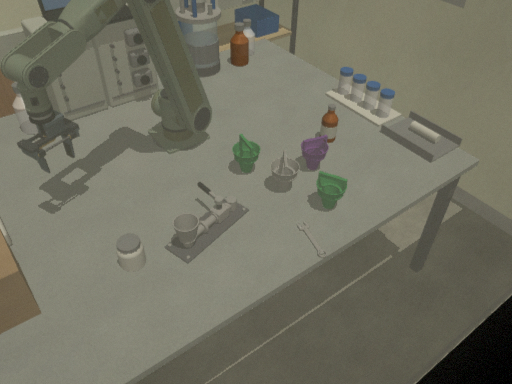

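View pics/a_side.png

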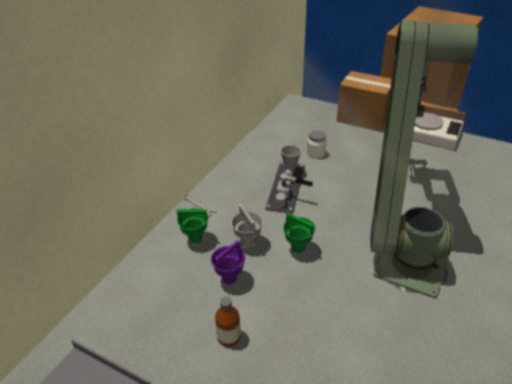

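View pics/a_wrist.png

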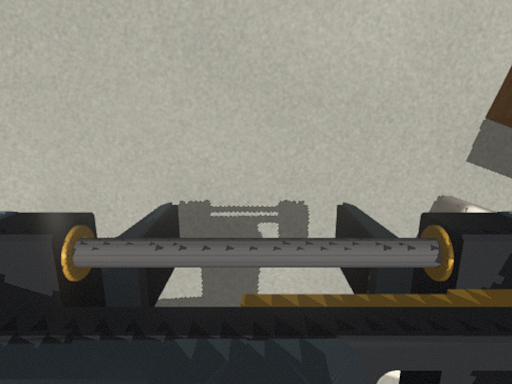

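Candidates for the funnel in the scene view: grey (285,172), green (246,153), green (331,188) and purple (314,152). The grey cup at (187,230) is the inlet. I choose the grey one at (285,172), which has a handle across its mouth, and check it in a crop.

```bash
cat > h.py <<'E'
import numpy as np,cv2
def load(n):
    return dict(np.load(n))
def depro(D,u,v,z=None):
    K,R,t=D['mtx'],D['R'],D['t']
    u=np.asarray(u,float);v=np.asarray(v,float)
    r=np.stack([(u-K[0,2])/K[0,0],(v-K[1,2])/K[1,1],np.ones_like(u)],-1)
    d=D['d'][np.round(v).astype(int),np.round(u).astype(int)]
    return (r*d[...,None]-t)@R
def ray(D,u,v,z):
    K,R,t=D['mtx'],D['R'],D['t']
    r=np.array([(u-K[0,2])/K[0,0],(v-K[1,2])/K[1,1],1.])@R
    c=-t@R
    return c+r*(z-c[2])/r[2]
def proj(D,X):
    q=D['R']@np.asarray(X,float)+D['t'];q=D['mtx']@q
    return q[:2]/q[2]
def cloud(D):
    v,u=np.mgrid[0:384,0:512]
    return depro(D,u,v)
E
python3 - <<'E'
from h import *
s=load('a_scene.npz');w=load('a_side.npz')
a=cv2.resize(s['p'][125:265,160:350],None,fx=4,fy=4,interpolation=cv2.INTER_CUBIC)
cv2.imwrite('pics/b_scene.png',a[...,::-1])
a=cv2.resize(w['p'][135:285,170:330],None,fx=4,fy=4,interpolation=cv2.INTER_CUBIC)
cv2.imwrite('pics/b_side.png',a[...,::-1])
for D in(s,w):
    P=cloud(D); 
    m=(abs(P[...,2])<15)&(D['d']>0); print(np.median(P[m][:,2]))
E
```

```text
0.2176467429475787
-0.5633993575308756
```

View pics/b_scene.png

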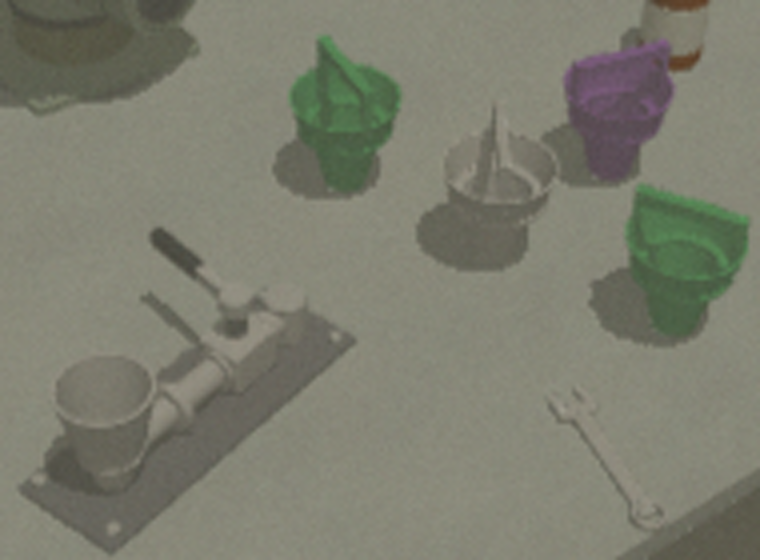

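View pics/b_side.png

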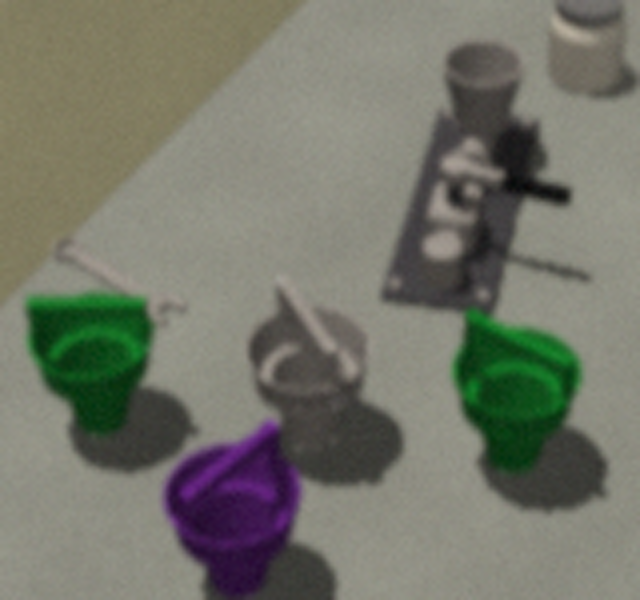

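The crop confirms it: a grey steel funnel at scene (285,172) / side (246,228) with a bridge bar. The inlet cup is at scene (186,223), and the valve handle has its sleeve tip at (199,184). Next I measure from the depth data.

Run:
```python
from h import *
from scipy.spatial import cKDTree
S={'scene':load('a_scene.npz'),'side':load('a_side.npz')}
def circ(x,y):
    A=np.c_[x,y,np.ones_like(x)];s,*_=np.linalg.lstsq(A,x*x+y*y,rcond=None)
    return s[0]/2,s[1]/2,np.sqrt(s[2]+s[0]**2/4+s[1]**2/4)
for n,c,rimz,R in(('funnel',None,105,56),('cup',None,115,43.5)):
  for k,D in S.items():
    P=cloud(D);ok=D['d']>0
    hsv=cv2.cvtColor(D['p'],cv2.COLOR_RGB2HSV)
    px={'funnel':{'scene':(285,172),'side':(246,228)},'cup':{'scene':(186,223),'side':(291,155)}}[n][k]
    c=ray(D,*px,rimz)
    m=ok&(np.hypot(P[...,0]-c[0],P[...,1]-c[1])<90)&(P[...,2]>15)&(hsv[...,1]<90)
    Q=P[m]
    print(n,k,c.round(),len(Q),'z',np.percentile(Q[:,2],[5,50,95,99,100]).round())
    b=Q[(abs(Q[:,2]-rimz)<8)];print(' rim circ',np.round(circ(b[:,0],b[:,1]),1),len(b))
    if n=='funnel':
      b=Q[(Q[:,2]>124)]; mu=b.mean(0);u,s_,vt=np.linalg.svd(b-mu);print(' bar',mu.round(1),vt[0].round(3),len(b),'yaw',np.degrees(np.arctan2(vt[0,1],vt[0,0])), 'ext',np.ptp((b-mu)@vt[0]))
    lab=cv2.connectedComponents(m.astype(np.uint8))
# known points pixel->plane
s,w=S['scene'],S['side']
def b2s(x,y):return 160+x/4,125+y/4
def b2w(x,y):return 170+x/4,135+y/4
print('cup rim ctr',ray(s,*b2s(105,391),115),ray(w,*b2w(483,68),115))
print('handle tip',ray(s,*b2s(158,237),93),ray(w,*b2w(568,194),93))
print('valve hub',ray(s,*b2s(236,300),93),ray(w,*b2w(467,190),93))
print('funnel rim',ray(s,*b2s(500,172),105),ray(w,*b2w(308,350),105))
for q in((20,488),(110,552),(355,340)):print('plate corner s',ray(s,*b2s(*q),8))
for q in((383,298),(492,310)):print('plate corner w',ray(w,*b2w(*q),8))
# bar ends
for q in((496,102),(493,195)):print('bar s',ray(s,*b2s(*q),144))
for q in((283,280),(350,362)):print('bar w',ray(w,*b2w(*q),144))
```

```text
Traceback (most recent call last):
IndexError: index -1 is out of bounds for axis 0 with size 0
```

```bash
cat > m1.py <<'E'
from h import *
S={'scene':load('a_scene.npz'),'side':load('a_side.npz')}
s,w=S['scene'],S['side']
for k,D in S.items():
    for n,px in {'funnel':{'scene':(285,172),'side':(246,228)},'cup':{'scene':(186,223),'side':(291,155)}}.items():
        u,v=px[k];print(k,n,D['d'][v-12:v+13:4,u-12:u+13:4].round())
def b2s(x,y):return 160+x/4,125+y/4
def b2w(x,y):return 170+x/4,135+y/4
print('cup rim ctr',ray(s,*b2s(105,391),115),ray(w,*b2w(483,68),115))
print('handle tip',ray(s,*b2s(158,237),93),ray(w,*b2w(568,194),93))
print('valve hub',ray(s,*b2s(236,300),93),ray(w,*b2w(467,190),93))
print('funnel rim',ray(s,*b2s(500,172),105),ray(w,*b2w(308,350),105))
for q in((20,488),(110,552),(355,340)):print('plate corner s',ray(s,*b2s(*q),8))
for q in((383,298),(492,310)):print('plate corner w',ray(w,*b2w(*q),8))
for q in((496,102),(493,195)):print('bar s',ray(s,*b2s(*q),144))
for q in((283,280),(350,362)):print('bar w',ray(w,*b2w(*q),144))
E
python3 m1.py
```

```text
scene funnel [[470. 475. 479. 483. 489. 492. 495.]
 [475. 479. 481. 488. 490. 496. 500.]
 [480. 482. 487. 490. 495.   0. 504.]
 [482. 485. 491. 495. 501. 505. 509.]
 [485. 490. 497. 500. 504. 507. 514.]
 [488. 494. 499. 503. 507. 515. 519.]
 [492. 498. 505. 509. 514. 520. 524.]]
scene cup [[421. 424. 428. 431. 434. 438. 441.]
 [424. 428. 432. 435. 436. 441. 445.]
 [426. 428. 433. 437. 441. 445. 449.]
 [429. 434. 438. 440. 445. 447. 452.]
 [433. 437. 440. 443. 448. 451. 455.]
 [436. 440. 443. 448. 451. 454. 459.]
 [440. 442. 448. 450. 454. 458. 463.]]
side funnel [[1671. 1684. 1695. 1620. 1698. 1694. 1672.]
 [1676. 1689. 1699. 1704. 1601. 1694. 1686.]
 [1675. 1692. 1701. 1698. 1605. 1604. 1680.]
 [1626. 1687. 1702. 1714. 1706. 1608. 1678.]
 [1660. 1613. 1613. 1723. 1615. 1620. 1648.]
 [1753. 1642.    0. 1623. 1630. 1644. 1739.]
 [1733. 1736. 1666. 1661. 1662. 1692. 1728.]]
side cup [[2220. 2217. 2227. 2215. 2221. 2227. 2211.]
 [2191. 1990. 2000. 2013. 2002. 2182. 2193.]
 [2171. 1990. 2016. 2017. 2010. 1976. 2174.]
 [2147. 1946.    0. 2027. 2018. 1960. 2133.]
 [2113. 1978. 1951. 1944. 
[... 270 characters left out ...]
.50090599 -155.69041929   93.        ]
valve hub [ 547.28207372 -140.164389     93.        ] [ 521.2375287 -118.0960481   93.       ]
funnel rim [556.78126031 148.83833757 105.        ] [542.08606719 159.93159106 105.        ]
plate corner s [ 556.069233   -366.47982475    8.        ]
plate corner s [ 659.55242281 -340.64027026    8.        ]
plate corner s [578.3448266  -34.20291343   8.        ]
plate corner w [566.20129218 -27.92265274   8.        ]
plate corner w [465.37257494 -59.4567741    8.        ]
bar s [509.62940014 180.03107927 144.        ]
bar s [613.65524362  90.54969659 144.        ]
bar w [583.13972958 127.96706659 144.        ]
bar w [482.78843698 193.37064368 144.        ]
```

Run:
```python
from h import *
s=load('a_scene.npz');w=load('a_side.npz')
T=[190.,-542.5,227]
ims=[]
for n,D in(('s',s),('w',w)):
    im=D['p'][...,::-1].copy()
    for X in ([0,0,0],[190,-542.5,227],[190,-542.5,213],[190,-542.5,0]):
        q=proj(D,X);print(n,X,q.round(1));cv2.drawMarker(im,tuple(int(round(a)) for a in q),(0,0,255),0,7,1)
    dd=cv2.applyColorMap(np.clip(D['d']/2500*255,0,255).astype(np.uint8),2)
    ims.append(np.hstack([im,dd]))
cv2.imwrite('pics/c.png',cv2.resize(np.vstack(ims),(800,600)))
d=s['d'];print(d[::48,::64].round())
print(-s['t']@s['R'],-w['t']@w['R'])
```

```text
s [0, 0, 0] [178.1 134.6]
s [190, -542.5, 227] [ 56.8 159.7]
s [190, -542.5, 213] [ 57.9 163. ]
s [190, -542.5, 0] [ 74.  208.6]
w [0, 0, 0] [411.4 266.1]
w [190, -542.5, 227] [407.6 120.7]
w [190, -542.5, 213] [407.  123.7]
w [190, -542.5, 0] [398.1 166.5]
[[ 244.  264.  286.  313.  348.  387.  438.  505.]
 [ 258.  279.  305.  335.  373.  420.  481.  563.]
 [ 271.  296.  324.  360.  402.  459.  533.  636.]
 [ 286.  314.  347.  389.  438.  508.  598.  731.]
 [ 304.  336.  375.  420.  481.  565.  683.  858.]
 [ 325.  360.  404.  459.  539.  638.  794. 1038.]
 [ 349.  389.  441.  507.  600.  733.  943. 1318.]
 [ 374.  422.  485.  568.  683.  864. 1165. 1808.]]
[1530.1010614  -741.65460996 1170.77728634] [ -72.05514896 1205.9301228  1225.7600212 ]
```

View pics/c.png

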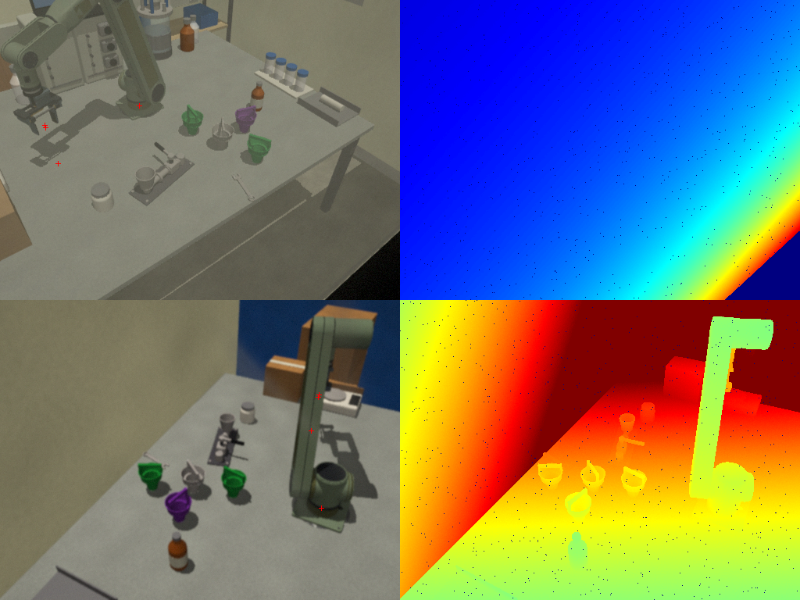

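The scene camera's depth is a smooth plane, so it is reading a pane in front of the lens and is unusable. Side depth looks sound, so I measure with side depth and scene colour rays, and compare them.

```bash
cat > m2.py <<'E'
from h import *
import sys
D=load(sys.argv[1] if len(sys.argv)>1 else 'a_side.npz')
P=cloud(D);ok=D['d']>0;hsv=cv2.cvtColor(D['p'],cv2.COLOR_RGB2HSV)
t=P[300:370:5,100:350:5].reshape(-1,3);print('table z',np.median(t[:,2]),np.median(P[180:190,330:360,2]))
def circ(x,y):
    A=np.c_[x,y,np.ones_like(x)];s,*_=np.linalg.lstsq(A,x*x+y*y,rcond=None)
    return s[0]/2,s[1]/2,np.sqrt(s[2]+s[0]**2/4+s[1]**2/4)
for n,px,rimz in(('funnel',(246,228),105),('cup',(291,155),115)):
    c=ray(D,*px,rimz)
    m=ok&(np.hypot(P[...,0]-c[0],P[...,1]-c[1])<75)&(P[...,2]>20)&(hsv[...,1]<120)
    Q=P[m];print(n,len(Q),'z',np.percentile(Q[:,2],[5,50,95,99,100]).round())
    for z0 in range(20,150,10):
        b=Q[abs(Q[:,2]-z0)<5]
        if len(b)>8:print(z0,len(b),b[:,:2].mean(0).round(),np.round(circ(b[:,0],b[:,1]),1))
    if n=='funnel':
        b=Q[Q[:,2]>126];mu=b.mean(0);vt=np.linalg.svd(b-mu)[2];e=(b-mu)@vt[0];print('bar',mu.round(1),vt[0].round(3),e.min(),e.max())
        print(((P[...,2]>126)&m).nonzero())
c=[510,-140]
m=ok&(np.hypot(P[...,0]-c[0],P[...,1]-c[1])<140)&(P[...,2]>75)&(P[...,2]<108)&(P[...,1]>-230)
v,u=m.nonzero()
for a in range(len(v)):
    if a%4==0:print(u[a],v[a],P[v[a],u[a]].round(),D['p'][v[a],u[a]])
E
python3 m2.py
```

```text
table z -0.5627941076325358 -0.9242703268987095
funnel 702 z [ 35.  82. 143. 146. 148.]
30 30 [541. 162.] [547.3 156.3  29. ]
40 49 [549. 157.] [546.  157.4  29.7]
50 40 [556. 149.] [546.  157.6  31.6]
60 36 [557. 143.] [542.5 160.3  36.6]
70 133 [549. 159.] [543.1 160.8  41.7]
80 83 [544. 160.] [544.9 159.5  45.1]
90 77 [541. 164.] [544.3 158.9  48.7]
100 86 [539. 174.] [544.3 159.3  51.2]
110 42 [540. 173.] [544.6 160.4  51.3]
120 12 [531. 169.] [542.5 157.3  47.8]
130 22 [529. 173.] [513.5 131.6  53.7]
140 76 [540. 163.] [541.2 164.3  28.9]
bar [537.7 164.8 139.9] [-0.813  0.58  -0.051] -52.563592339340005 44.47651897182011
(array([206, 206, 206, 207, 207, 207, 208, 208, 208, 208, 208, 209, 209,
       209, 209, 209, 210, 210, 210, 210, 210, 211, 211, 211, 211, 211,
       211, 212, 212, 212, 212, 212, 212, 213, 213, 213, 213, 213, 214,
       214, 214, 214, 214, 215, 215, 215, 215, 215, 215, 216, 216, 216,
       216, 216, 217, 217, 217, 217, 217, 217, 218, 218, 218, 218, 218,
       218, 219, 219, 219, 219, 219, 220, 220, 220, 220, 220, 220, 221,
       221, 221, 221, 221, 221, 
[... 2334 characters left out ...]
07 181 [ 451. -151.  102.] [55 53 50]
283 182 [ 544. -133.   77.] [42 40 39]
293 182 [ 503. -135.   90.] [59 57 54]
297 182 [ 485. -133.   98.] [20 18 21]
301 182 [ 473. -145.   94.] [16 16 14]
305 182 [ 457. -143.  100.] [20 18 19]
309 182 [ 443. -150.  100.] [36 36 33]
296 183 [ 490. -136.   89.] [47 47 47]
300 183 [ 474. -136.   95.] [37 35 35]
304 183 [ 461. -144.   94.] [27 28 26]
308 183 [ 445. -146.   98.] [22 25 20]
312 183 [ 431. -151.   99.] [78 79 71]
303 184 [ 465. -146.   86.] [76 74 68]
307 184 [ 447. -141.   96.] [39 39 37]
311 184 [ 432. -144.   99.] [36 38 32]
306 185 [ 452. -143.   87.] [91 91 83]
310 185 [ 435. -143.   94.] [55 53 50]
310 186 [ 436. -146.   87.] [97 96 87]
```

```bash
cat > st.py <<'E'
from h import *
from workcell import readout,optics
from scipy.spatial.transform import Rotation as Ro
s=readout.state();R=Ro.from_euler('xyz',s['ee_rot'],degrees=True).as_matrix()
print('t',s['time_s'],'p',s['ee_pos'].round(1),'ax',R[:,0].round(3),'ay',R[:,1].round(3),'yawy',np.degrees(np.arctan2(R[1,1],R[0,1])).round(2),'F',s['force'].round(2),'T',s['torque'].round(2),'w',round(s['gripper_width'],1),'q',s['qpos'].round(0))
w=optics.camera_params('wrist');c=-w['t']@w['R'];print('cam in tool',(R.T@(c-s['ee_pos'])).round(1),'axes',(R.T@w['R'].T).round(3).tolist())
E
python3 st.py
```

```text
t 0.15 p [ 189.9 -542.3  227.3] ax [-0.     0.001 -1.   ] ay [ 0.33  -0.944 -0.001] yawy -70.7 F [-0.43 -0.28  0.25] T [-0.04 -0.02  0.03] w 91.1 q [-72.  18.  90.  -0.  72.  -1.]
cam in tool [-157.1    0.   -66. ] axes [[-0.0, -0.235, 0.972], [1.0, -0.0, 0.0], [0.0, 0.972, 0.235]]
```

```bash
R='-'; python3 -m creep '[{"translation":[1.85,3.7,0.2],"delta_rot":[0,0,0.115]},{"translation":[1.85,3.7,0.2],"delta_rot":[0,0,0.115]},{"translation":[1.85,3.7,0.2],"delta_rot":[0,0,0.115]},{"translation":[1.85,3.7,0.2],"delta_rot":[0,0,0.115]},{"translation":[1.85,3.7,0.2],"delta_rot":[0,0,0.115]}]' 1 20
python3 -m creep '[{"translation":[1.85,3.7,0.2],"delta_rot":[0,0,0.115]},{"translation":[1.85,3.7,0.2],"delta_rot":[0,0,0.115]},{"translation":[1.85,3.7,0.2],"delta_rot":[0,0,0.115]},{"translation":[1.85,3.7,0.2],"delta_rot":[0,0,0.115]},{"translation":[1.85,3.7,0.2],"delta_rot":[0,0,0.115]}]'
python3 st.py
```

```text
time_s: 0.57
ee_pos: [282.7, -355.8, 237.8]
ee_rot: [-133.7, 90.0, 98.8]
force: [1.6, 0.1, 0.4]
gripper_width: 91.1
time_s: 0.98
ee_pos: [375.2, -170.7, 248.1]
ee_rot: [78.5, 90.0, -16.0]
force: [0.7, -0.6, 0.2]
gripper_width: 91.4
t 0.9833 p [ 375.2 -170.7  248.1] ax [ 0. -0. -1.] ay [ 0.997 -0.079  0.   ] yawy -4.51 F [ 0.73 -0.6   0.22] T [-0.01 -0.12 -0.02] w 91.4 q [-26.   3. 107.   0.  71. -22.]
cam in tool [-1.57e+02 -1.00e-01 -6.60e+01] axes [[-0.001, -0.236, 0.972], [1.0, -0.0, 0.001], [-0.0, 0.972, 0.236]]
```

```bash
python3 -m creep '[{"translation":[1.87,3.66,0.2],"delta_rot":[0,0,0.115]},{"translation":[1.87,3.66,0.2],"delta_rot":[0,0,0.115]},{"translation":[1.87,3.66,0.2],"delta_rot":[0,0,0.115]},{"translation":[1.87,3.66,0.2],"delta_rot":[0,0,0.115]},{"translation":[1.87,3.66,0.2],"delta_rot":[0,0,0.115]}]' 
python3 -m creep '[{"translation":[1.87,3.66,0.2],"delta_rot":[0,0,0.115]},{"translation":[1.87,3.66,0.2],"delta_rot":[0,0,0.115]},{"translation":[1.87,3.66,0.2],"delta_rot":[0,0,0.115]},{"translation":[1.87,3.66,0],"delta_rot":[0,0,0.11]},{"translation":[0,0,0],"delta_rot":[0,0,0]}]'
cat > snap.py <<'E'
import sys
from h import *
from workcell import optics
n,f=sys.argv[1:3]
c=optics.camera_params(n);p,d=optics.grab_frame(n)
cv2.imwrite(f'pics/{f}.png',p[...,::-1]);np.savez(f+'.npz',p=p,d=d,**c)
E
python3 st.py; python3 snap.py wrist d1
```

```text
time_s: 1.4
ee_pos: [468.8, 12.4, 258.0]
ee_rot: [2.6, 90.0, -58.9]
force: [1.3, -1.0, 0.3]
gripper_width: 91.2
time_s: 1.82
ee_pos: [545.9, 162.8, 262.9]
ee_rot: [104.2, 89.8, 68.9]
force: [-0.7, -0.4, 0.8]
gripper_width: 91.1
t 1.8167 p [545.9 162.8 262.9] ax [ 0.001  0.004 -1.   ] ay [0.578 0.816 0.004] yawy 54.67 F [-0.68 -0.42  0.79] T [ 0.03 -0.17 -0.03] w 91.1 q [ 15.  17.  87.   0.  76. -39.]
cam in tool [-1.57e+02 -1.00e-01 -6.61e+01] axes [[-0.0, -0.237, 0.972], [1.0, -0.0, 0.0], [-0.0, 0.972, 0.237]]
```

View pics/d1.png

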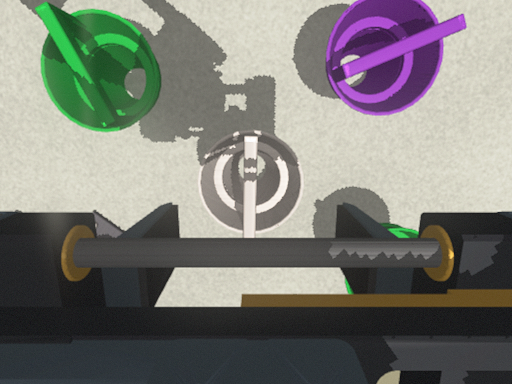

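Wrist view: the grey funnel's rim is centred near (251,185), with its bar at column 250, rows 136 to 238, vertical in the image. The jaw direction is therefore square to the bar. I measure the offset.

Run:
```python
from h import *
D=load('d1.npz');P=cloud(D)
sub=P[130:236,200:305];m=(sub[...,2]>134)&(sub[...,2]<155)&(D['d'][130:236,200:305]>0)
v,u=m.nonzero();b=sub[m];mu=b.mean(0);vt=np.linalg.svd(b-mu,full_matrices=False)[2];e=(b-mu)@vt[0]
print('bar',len(b),mu.round(1),np.median(b[:,2]),vt[0].round(3),'az',np.degrees(np.arctan2(vt[0,1],vt[0,0])),e.min(),e.max())
print('u',u.min()+200,u.max()+200,'v',v.min()+130,v.max()+130)
for q in((250,136),(250,185)):print(ray(D,*q,144))
# rim
v,u=np.mgrid[125:236,195:310];Q=P[125:236,195:310].reshape(-1,3)
r=Q[abs(Q[:,2]-105)<3]
A=np.c_[r[:,:2],np.ones(len(r))];s=np.linalg.lstsq(A,(r[:,:2]**2).sum(1),rcond=None)[0];print('rim',s[:2]/2,np.sqrt(s[2]+(s[:2]**2).sum()/4),len(r))
print('table z',np.median(P[20:60,290:310,2]),np.median(P[60:120,170:190,2]))
g=D['p'].astype(int);
for row in (140,150,165,180,200,215):print(row,g[row,236:266].sum(1).tolist())
```

```text
bar 1296 [539.5 160.1 144.2] 144.2344911407999 [ 0.803 -0.596  0.002] az -36.61402664494775 -44.62764443711447 49.48189440969955
u 243 257 v 135 235
[503.42951799 185.85841983 144.        ]
[539.3423708  160.11567234 144.        ]
rim [545.40871802 155.7410511 ] 53.013815746219905 1394
table z 0.36510041517933206 0.3440846266458929
140 [328, 266, 264, 272, 265, 273, 256, 244, 554, 717, 747, 764, 763, 760, 756, 759, 763, 764, 763, 751, 722, 564, 222, 261, 263, 272, 270, 284, 273, 283]
150 [392, 390, 387, 379, 357, 315, 292, 261, 433, 638, 674, 679, 681, 682, 685, 686, 695, 703, 721, 707, 600, 392, 252, 305, 317, 341, 368, 386, 399, 397]
165 [283, 273, 512, 646, 625, 631, 633, 523, 346, 369, 382, 379, 379, 375, 363, 373, 361, 380, 381, 359, 389, 563, 655, 628, 619, 619, 624, 624, 511, 313]
180 [314, 315, 314, 351, 372, 367, 369, 372, 371, 357, 456, 536, 533, 455, 455, 460, 358, 357, 456, 584, 505, 311, 317, 317, 321, 315, 321, 318, 318, 322]
200 [315, 346, 350, 341, 319, 327, 299, 426, 590, 657, 673, 674, 675, 675, 677, 682, 695, 708, 697, 557, 362, 308, 326, 333, 326, 313, 319, 342, 332, 312]
215 [374, 377, 349, 323, 322, 329, 306, 452, 630, 673, 677, 675, 678, 678, 683, 685, 695, 703, 684, 507, 309, 342, 340, 341, 344, 344, 337, 343, 337, 338]
```

```bash
python3 -m creep '[{"translation":[-0.06,-0.71,0],"delta_rot":[0,0,-0.022]},{"translation":[0,0,-2.5],"delta_rot":[0,0,0]},{"translation":[0,0,-2.5],"delta_rot":[0,0,0]},{"translation":[0,0,-2.5],"delta_rot":[0,0,0]},{"translation":[0,0,0],"delta_rot":[0,0,0]}]'
python3 st.py; python3 snap.py wrist d2
```

```text
time_s: 2.28
ee_pos: [538.9, 146.6, 184.6]
ee_rot: [-125.5, 89.4, -162.8]
force: [-1.4, -1.0, -0.6]
gripper_width: 91.0
t 2.2833 p [538.9 146.6 184.6] ax [-0.01  -0.003 -1.   ] ay [ 0.605  0.796 -0.009] yawy 52.74 F [-1.4  -0.96 -0.63] T [ 0.02 -0.12 -0.  ] w 91.0 q [ 14.  19.  95.  -0.  66. -39.]
cam in tool [-1.571e+02 -1.000e-01 -6.610e+01] axes [[-0.0, -0.237, 0.972], [1.0, -0.0, 0.0], [-0.0, 0.972, 0.237]]
```

View pics/d2.png

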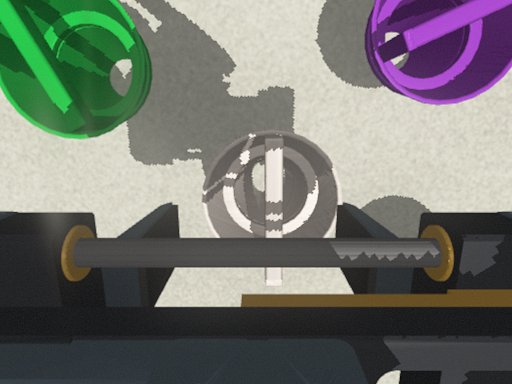

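```bash
python3 -m creep '[{"translation":[0,0,0],"delta_rot":[0,0,0]},{"translation":[0,0,0],"delta_rot":[0,0,0]}]'
python3 st.py; python3 snap.py wrist d3;  cat > bar.py <<'E'
from h import *
import sys
D=load(sys.argv[1]+'.npz');P=cloud(D)
sub=P[100:300,200:330];m=(sub[...,2]>134)&(sub[...,2]<155)&(D['d'][100:300,200:330]>0)
v,u=m.nonzero();b=sub[m];mu=b.mean(0);vt=np.linalg.svd(b-mu,full_matrices=False)[2];e=(b-mu)@vt[0];k=vt[0]*np.sign(vt[0,0])
print('bar',len(b),mu.round(1),np.median(b[:,2]),'az',np.degrees(np.arctan2(k[1],k[0])),e.min(),e.max(),'ctr',(mu+k*(52+((b-mu)@k).min())).round(1))
E
python3 bar.py d2;python3 bar.py d3
```

```text
time_s: 2.5
ee_pos: [543.6, 148.9, 191.0]
ee_rot: [49.6, 89.8, 12.4]
force: [-0.1, -0.7, -0.1]
gripper_width: 91.4
t 2.5 p [543.6 148.9 191. ] ax [ 0.003  0.001 -1.   ] ay [0.604 0.797 0.003] yawy 52.85 F [-0.11 -0.66 -0.08] T [ 0.02 -0.15  0.01] w 91.4 q [ 14.  19.  95.  -0.  66. -39.]
cam in tool [-1.571e+02 -1.000e-01 -6.610e+01] axes [[-0.0, -0.237, 0.972], [1.0, -0.0, 0.0], [-0.0, 0.972, 0.237]]
bar 2168 [536.5 161.9 144.1] 144.24381477523156 az -36.63142069281396 -41.1084874226752 62.46240144662703 ctr [545.2 155.4 144.1]
bar 2006 [535.6 162.7 144.2] 144.23449875335587 az -36.462074876844504 -40.00231602636443 63.88191440366591 ctr [545.3 155.5 144.2]
```

```bash
python3 -m creep '[{"translation":[0.17,0.66,0],"delta_rot":[0,0,0.01]},{"translation":[0,0,-2.1],"delta_rot":[0,0,0]},{"translation":[0,0,-2.1],"delta_rot":[0,0,0]},{"translation":[0,0,-2.1],"delta_rot":[0,0,0]},{"translation":[0,0,0],"delta_rot":[0,0,0]}]'
python3 -m creep '[{"translation":[0,0,0],"delta_rot":[0,0,0]},{"translation":[0,0,0],"delta_rot":[0,0,0]},{"translation":[0,0,0],"delta_rot":[0,0,0]}]'
python3 st.py; python3 snap.py wrist d4
```

```text
time_s: 2.97
ee_pos: [542.4, 156.1, 123.1]
ee_rot: [-130.2, 89.6, -166.6]
force: [-0.9, 0.2, -0.6]
gripper_width: 91.3
time_s: 3.22
ee_pos: [545.6, 156.7, 127.8]
ee_rot: [52.8, 89.8, 16.3]
force: [-0.6, 0.0, -0.2]
gripper_width: 91.4
t 3.2167 p [545.6 156.7 127.8] ax [ 0.003  0.001 -1.   ] ay [0.594 0.804 0.003] yawy 53.52 F [-0.57  0.04 -0.18] T [ 0.04 -0.15  0.01] w 91.4 q [ 15.  22.  99.   0.  58. -39.]
cam in tool [-1.57e+02 -1.00e-01 -6.61e+01] axes [[-0.0, -0.237, 0.972], [1.0, -0.0, 0.0], [-0.0, 0.972, 0.237]]
```

View pics/d4.png

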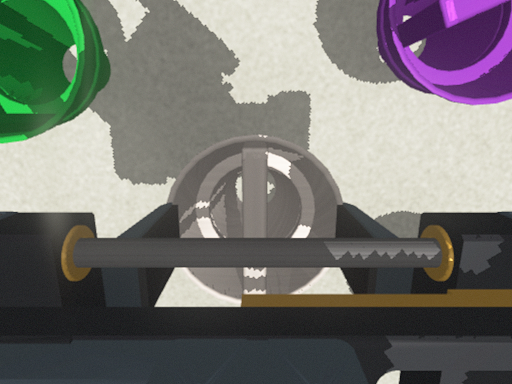

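The bar (column 255) is centred between the jaws (178 to 337), so I close.

```bash
python3 -m creep '[{"translation":[0,0,0],"delta_rot":[0,0,0]},{"translation":[0,0,0],"delta_rot":[0,0,0]},{"translation":[0,0,0],"delta_rot":[0,0,0]},{"translation":[0,0,0],"delta_rot":[0,0,0]},{"translation":[0,0,0],"delta_rot":[0,0,0]}]' -1 40
python3 -m creep '[{"translation":[0,0,0],"delta_rot":[0,0,0]},{"translation":[0,0,0],"delta_rot":[0,0,0]},{"translation":[0,0,0],"delta_rot":[0,0,0]},{"translation":[0,0,0],"delta_rot":[0,0,0]},{"translation":[0,0,0],"delta_rot":[0,0,0]}]'
python3 st.py
```

```text
time_s: 3.68
ee_pos: [544.4, 156.2, 126.1]
ee_rot: [67.9, 90.0, 31.4]
force: [0.4, 0.1, -0.2]
gripper_width: 60.8
time_s: 4.1
ee_pos: [544.4, 156.2, 125.9]
ee_rot: [145.3, 90.0, 108.8]
force: [-0.5, -0.3, -0.2]
gripper_width: 27.5
t 4.1 p [544.4 156.2 125.9] ax [-0.  0. -1.] ay [0.595 0.804 0.   ] yawy 53.51 F [-0.47 -0.32 -0.24] T [ 0.05 -0.15  0.01] w 27.5 q [ 15.  22.  99.   0.  58. -39.]
cam in tool [-1.571e+02 -1.000e-01 -6.610e+01] axes [[-0.0, -0.237, 0.972], [1.0, -0.0, 0.0], [-0.0, 0.972, 0.237]]
```

```bash
python3 -m creep '[{"translation":[0,0,0],"delta_rot":[0,0,0]},{"translation":[0,0,0],"delta_rot":[0,0,0]},{"translation":[0,0,0],"delta_rot":[0,0,0]},{"translation":[0,0,0],"delta_rot":[0,0,0]}]' 
python3 st.py
```

```text
time_s: 4.43
ee_pos: [544.4, 156.1, 125.9]
ee_rot: [-100.9, 90.0, -137.4]
force: [0.6, -0.1, 0.2]
gripper_width: 11.7
t 4.4333 p [544.4 156.1 125.9] ax [-0. -0. -1.] ay [ 0.595  0.804 -0.   ] yawy 53.52 F [ 0.59 -0.09  0.21] T [-0.02 -0.15  0.02] w 11.7 q [ 15.  22.  99.  -0.  58. -39.]
cam in tool [-157.1   -0.   -66.1] axes [[-0.0, -0.237, 0.972], [1.0, -0.0, 0.0], [-0.0, 0.972, 0.237]]
```

```bash
python3 -m creep '[{"translation":[0,0,1.5],"delta_rot":[0,0,0]},{"translation":[0,0,3],"delta_rot":[0,0,0]},{"translation":[0,0,4],"delta_rot":[0,0,0]},{"translation":[0,0,4],"delta_rot":[0,0,0]},{"translation":[0,0,3.5],"delta_rot":[0,0,0]}]'
python3 -m creep '[{"translation":[0.5,-1.2,0],"delta_rot":[0,0,0]},{"translation":[1,-2.4,0],"delta_rot":[0,0,0]},{"translation":[1.5,-3.6,0],"delta_rot":[0,0,0]},{"translation":[1.5,-3.6,0],"delta_rot":[0,0,0]},{"translation":[1.5,-3.6,0],"delta_rot":[0,0,0]}]'
python3 st.py
python3 -m creep '[{"translation":[1.5,-3.6,0],"delta_rot":[0,0,0]},{"translation":[1.5,-3.6,0],"delta_rot":[0,0,0]},{"translation":[1.5,-3.6,0],"delta_rot":[0,0,0]},{"translation":[1.5,-3.4,0],"delta_rot":[0,0,0]},{"translation":[1.3,-2.4,0],"delta_rot":[0,0,0]}]'
python3 -m creep '[{"translation":[0.5,-0.6,0],"delta_rot":[0,0,0]},{"translation":[0,0,0],"delta_rot":[0,0,0]},{"translation":[0,0,0],"delta_rot":[0,0,0]},{"translation":[0,0,0],"delta_rot":[0,0,0]},{"translation":[0,0,0],"delta_rot":[0,0,0]}]'
python3 st.py;python3 snap.py wrist e1
```

```text
time_s: 4.85
ee_pos: [543.9, 156.1, 287.3]
ee_rot: [-136.7, 89.9, -173.2]
force: [1.1, 0.3, -4.7]
gripper_width: 11.6
time_s: 5.27
ee_pos: [603.9, 10.5, 283.7]
ee_rot: [-141.3, 89.8, -177.7]
force: [0.9, -0.7, -4.0]
gripper_width: 11.5
t 5.2667 p [603.9  10.5 283.7] ax [-0.004 -0.    -1.   ] ay [ 0.594  0.805 -0.002] yawy 53.57 F [ 0.94 -0.67 -3.99] T [ 0.1  -0.17  0.  ] w 11.5 q [ -0.  20.  80.  -0.  81. -54.]
cam in tool [-1.57e+02 -1.00e-01 -6.61e+01] axes [[-0.0, -0.237, 0.972], [1.0, -0.0, 0.0], [0.0, 0.972, 0.237]]
time_s: 5.68
ee_pos: [677.1, -157.9, 282.8]
ee_rot: [-133.9, 89.7, -170.5]
force: [-0.3, -0.7, -5.1]
gripper_width: 11.5
time_s: 6.1
ee_pos: [681.8, -158.3, 285.9]
ee_rot: [173.3, 89.9, 136.9]
force: [0.1, 0.0, -4.7]
gripper_width: 11.8
t 6.1 p [ 681.8 -158.3  285.9] ax [-0.001  0.001 -1.   ] ay [0.593 0.805 0.   ] yawy 53.6 F [ 0.12  0.   -4.68] T [ 0.07 -0.17  0.01] w 11.8 q [-14.  29.  65.   0.  86. -68.]
cam in tool [-1.57e+02 -1.00e-01 -6.61e+01] axes [[-0.0, -0.237, 0.972], [1.0, -0.0, 0.0], [-0.0, 0.972, 0.237]]
```

View pics/e1.png

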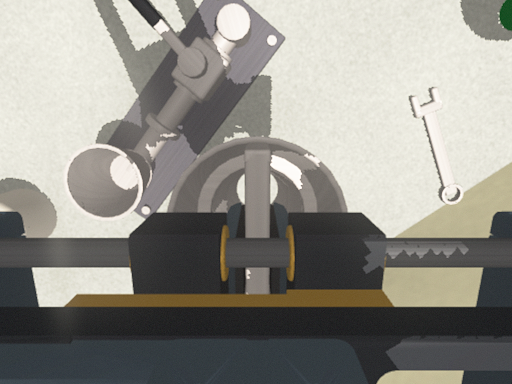

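The funnel hangs from its bar (weight about 4.7 N). The wrist view shows the cup rim centred near (105,182), the valve body at (195,65), the downpipe at (233,22) and the handle sleeve at (145,10). I measure the rim, hub and held funnel.

```bash
cat > cup.py <<'E'
from h import *
import sys
from scipy.optimize import least_squares
D=load(sys.argv[1]+'.npz');P=cloud(D);ok=D['d']>0
def circ(x,y,R=None):
    f=lambda p:np.hypot(x-p[0],y-p[1])-(p[2] if R is None else R)
    r=least_squares(f,[x.mean(),y.mean(),45],loss='soft_l1',f_scale=1);return r.x.round(2),np.std(r.fun).round(2)
m=ok.copy();m[:,:]&=(P[...,2]>111)&(P[...,2]<119)
m2=np.zeros_like(m);m2[130:232,50:160]=1;m&=m2
Q=P[m];print('rim n',len(Q),'z',np.median(Q[:,2]),circ(Q[:,0],Q[:,1]))
# contour of top: outer edge via depth jump -> pixels whose z>100, outer points
z=[(b,len(Q[abs(Q[:,2]-b)<1.5])) for b in range(110,120,2)];print(z)
v,u=m.nonzero();el=cv2.fitEllipse(cv2.convexHull(np.c_[u,v].astype(np.float32)));print('ellipse',el,'->',ray(D,*el[0],115))
cnt,_=cv2.findContours(m.astype(np.uint8),cv2.RETR_EXTERNAL,cv2.CHAIN_APPROX_NONE);c=max(cnt,key=len)[:,0]
R=np.array([ray(D,x,y,115) for x,y in c]);print('outer contour',circ(R[:,0],R[:,1]))
b=P[30:110,165:225];zz=b[...,2];mm=(zz>82)&(zz<110)&ok[30:110,165:225];print('hub',b[mm].mean(0).round(1),np.median(zz[mm]),mm.sum())
b=P[0:45,210:255];zz=b[...,2];mm=(zz>55);print('downpipe',b[mm].mean(0).round(1),np.median(zz[mm]))
b=P[0:50,110:185];zz=b[...,2];mm=(zz>85)&(zz<110);q=b[mm];mu=q.mean(0);vt=np.linalg.svd(q-mu,full_matrices=False)[2];print('handle',mu.round(1),vt[0],np.median(q[:,2]))
# held funnel rim: z ~105+160
b=P[130:235,160:360];o=ok[130:235,160:360];zz=b[...,2];print('held z hist',np.histogram(zz[o],bins=range(150,330,10)))
E
python3 cup.py e1
```

```text
rim n 1276 z 114.89948422195951 (array([ 587.91, -295.25,   40.16]), np.float64(1.56))
[(110, 46), (112, 229), (114, 822), (116, 827), (118, 26)]
ellipse ((103.16197967529297, 182.1197967529297), (74.17074584960938, 83.011962890625), 124.73856353759766) -> [ 586.7320712  -295.09233979  115.        ]
outer contour (array([ 587.77, -295.8 ,   42.55]), np.float64(0.39))
hub [ 539.6 -142.2  101.3] 101.8507206939004 1044
downpipe [ 628.7 -119.2  443. ] 442.96914099011957
handle [ 497.5 -146.2  101.2] [ 0.99193963  0.12626452 -0.01063205] 101.36611105797304
held z hist (array([   1,  171,  191,  223,  268,  290,  301,  167, 2383,  917, 1078,
       2126,  107,  225,  275, 2479,  235]), array([150, 160, 170, 180, 190, 200, 210, 220, 230, 240, 250, 260, 270,
       280, 290, 300, 310, 320]))
```

```bash
cat > held.py <<'E'
from h import *
import sys
from scipy.optimize import least_squares
D=load(sys.argv[1]+'.npz');zo=float(sys.argv[2])  # funnel origin z
P=cloud(D);ok=D['d']>0
v,u=np.mgrid[0:384,0:512]
reg=(v>100)&(v<212)&(u>150)&(u<365)&ok
m=reg&(abs(P[...,2]-(zo+104))<3)
cnt=[]
Q=P[m]
f=lambda p:np.hypot(Q[:,0]-p[0],Q[:,1]-p[1])-p[2]
r=least_squares(f,[Q[:,0].mean(),Q[:,1].mean(),55],loss='soft_l1');print('rim',len(Q),r.x.round(2),np.std(r.fun),np.median(Q[:,2]))
# rim height per side
for a in range(0,360,30):
    th=np.degrees(np.arctan2(P[...,1]-r.x[1],P[...,0]-r.x[0]))%360
    k=reg&(abs(np.hypot(P[...,0]-r.x[0],P[...,1]-r.x[1])-54.5)<2.5)&(abs(th-a)<15)&(abs(P[...,2]-zo-104)<15)
    if k.sum()>5: print(a,k.sum(),np.median(P[k][:,2]).round(1),end=' | ')
m=reg&(P[...,2]>zo+138)&(P[...,2]<zo+150)&(u>235)&(u<285);b=P[m];mu=b.mean(0);k=np.linalg.svd(b-mu,full_matrices=False)[2][0];k*=np.sign(k[0])
print('\nbar',len(b),mu.round(1),k.round(3),'ctr',(mu+k*(52+((b-mu)@k).min())).round(1))
E
python3 held.py e1 160
```

```text
rim 1964 [ 682.2  -158.26   52.46] 1.349515949565248 264.79782402037324
60 84 265.0 | 90 222 265.0 | 120 222 265.2 | 150 215 265.1 | 180 219 265.1 | 210 213 265.1 | 
bar 1630 [ 652.3 -136.2  303.9] [ 0.805 -0.593  0.005] ctr [ 682.7 -158.7  304.1]
```

```bash
python3 -m creep '[{"translation":[-1,-1.4,0],"delta_rot":[0,0,0]},{"translation":[-2,-2.8,0],"delta_rot":[0,0,0]},{"translation":[-2.4,-3.6,0],"delta_rot":[0,0,0]},{"translation":[-2.4,-3.6,0],"delta_rot":[0,0,0]},{"translation":[-1.65,-2.29,0],"delta_rot":[0,0,0]}]'
python3 -m creep '[{"translation":[0,0,0],"delta_rot":[0,0,0]},{"translation":[0,0,0],"delta_rot":[0,0,0]},{"translation":[0,0,0],"delta_rot":[0,0,0]},{"translation":[0,0,0],"delta_rot":[0,0,0]}]'
python3 st.py;python3 snap.py wrist e2; python3 held.py e2 160;python3 snap.py side e2s
```

```text
time_s: 6.57
ee_pos: [587.0, -296.4, 286.6]
ee_rot: [-74.7, 89.8, -111.2]
force: [0.1, -0.5, -4.2]
gripper_width: 11.5
time_s: 6.9
ee_pos: [590.1, -292.9, 286.2]
ee_rot: [64.6, 90.0, 28.2]
force: [-0.9, -0.3, -4.7]
gripper_width: 11.8
t 6.9 p [ 590.1 -292.9  286.2] ax [ 0.001  0.    -1.   ] ay [0.593 0.805 0.001] yawy 53.6 F [-0.85 -0.29 -4.68] T [ 0.04 -0.19 -0.01] w 11.8 q [-27.  25.  72.   0.  84. -81.]
cam in tool [-1.571e+02 -1.000e-01 -6.610e+01] axes [[-0.0, -0.237, 0.972], [1.0, -0.0, 0.0], [-0.0, 0.972, 0.237]]
rim 2006 [ 590.41 -292.83   52.3 ] 1.381141994312201 265.08879562770164
60 82 265.4 | 90 218 265.5 | 120 207 265.4 | 150 203 265.4 | 180 218 265.4 | 210 212 265.4 | 
bar 1630 [ 560.5 -270.9  304.3] [ 0.806 -0.592  0.006] ctr [ 591.  -293.2  304.5]
```

View pics/e2.png

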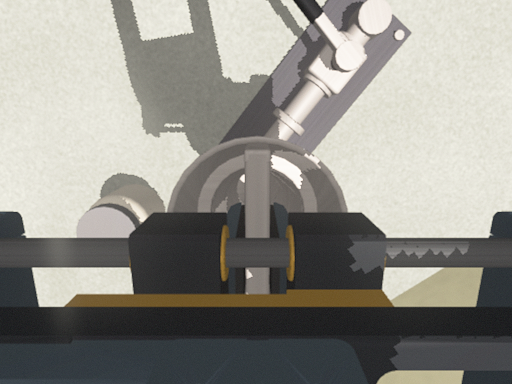

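View pics/e2s.png

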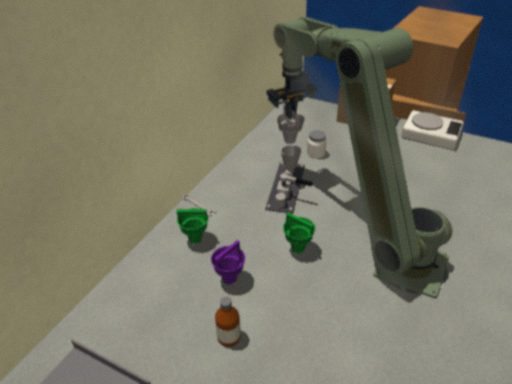

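```bash
python3 -m creep '[{"translation":[-0.27,-0.24,-0.5],"delta_rot":[0,0,0]},{"translation":[0,0,-1],"delta_rot":[0,0,0]},{"translation":[0,0,-1],"delta_rot":[0,0,0]},{"translation":[0,0,-1],"delta_rot":[0,0,0]},{"translation":[0,0,-0.5],"delta_rot":[0,0,0]}]'
python3 -m creep '[{"translation":[0,0,0],"delta_rot":[0,0,0]},{"translation":[0,0,0],"delta_rot":[0,0,0]},{"translation":[0,0,0],"delta_rot":[0,0,0]},{"translation":[0,0,0],"delta_rot":[0,0,0]}]'
python3 st.py;python3 snap.py wrist e3; python3 held.py e3 120
```

```text
time_s: 7.42
ee_pos: [586.2, -295.9, 243.1]
ee_rot: [-173.5, 89.8, 150.0]
force: [-0.2, 0.3, -5.8]
gripper_width: 11.4
time_s: 7.75
ee_pos: [587.4, -296.7, 246.7]
ee_rot: [12.3, 89.9, -24.2]
force: [0.1, 0.3, -4.5]
gripper_width: 11.6
t 7.75 p [ 587.4 -296.7  246.7] ax [ 0.001 -0.001 -1.   ] ay [0.595 0.804 0.   ] yawy 53.51 F [ 0.1   0.34 -4.45] T [ 0.04 -0.13 -0.01] w 11.6 q [-28.  25.  76.   0.  79. -81.]
cam in tool [-1.57e+02 -1.00e-01 -6.61e+01] axes [[-0.0, -0.236, 0.972], [1.0, -0.0, 0.0], [-0.0, 0.972, 0.236]]
rim 2009 [ 587.58 -296.55   52.18] 1.4149047501771888 225.46716809721048
60 85 226.1 | 90 214 225.9 | 120 206 225.8 | 150 199 225.8 | 180 206 225.9 | 210 208 225.9 | 
bar 1636 [ 557.7 -274.5  264.7] [ 0.804 -0.595  0.011] ctr [ 588.2 -297.   265.1]
```

```bash
python3 -m creep '[{"translation":[0,0.12,-0.6],"delta_rot":[0,0,0]},{"translation":[0,0,-1],"delta_rot":[0,0,0]},{"translation":[0,0,-1],"delta_rot":[0,0,0]},{"translation":[0,0,-1],"delta_rot":[0,0,0]},{"translation":[0,0,-0.9],"delta_rot":[0,0,0]}]'
python3 -m creep '[{"translation":[0,0,0],"delta_rot":[0,0,0]},{"translation":[0,0,0],"delta_rot":[0,0,0]},{"translation":[0,0,0],"delta_rot":[0,0,0]}]'
python3 st.py;python3 snap.py wrist e4; python3 held.py e4 76
```

```text
time_s: 8.22
ee_pos: [586.5, -295.0, 199.0]
ee_rot: [-173.6, 89.9, 150.0]
force: [0.2, -0.7, -4.2]
gripper_width: 11.8
time_s: 8.47
ee_pos: [587.3, -295.4, 201.2]
ee_rot: [17.0, 90.0, -19.5]
force: [0.4, -0.4, -4.5]
gripper_width: 11.9
t 8.4667 p [ 587.3 -295.4  201.2] ax [ 0.001 -0.    -1.   ] ay [0.595 0.804 0.   ] yawy 53.52 F [ 0.37 -0.35 -4.46] T [ 0.08 -0.13 -0.01] w 11.9 q [-28.  27.  80.   0.  73. -81.]
cam in tool [-1.57e+02 -1.00e-01 -6.61e+01] axes [[-0.0, -0.237, 0.972], [1.0, -0.0, 0.0], [0.0, 0.972, 0.237]]
rim 1880 [ 587.75 -295.48   52.63] 1.284903361234343 180.11005303705758
60 80 180.6 | 90 233 180.4 | 120 229 180.4 | 150 228 180.3 | 180 231 180.4 | 210 209 180.4 | 
bar 1632 [ 557.7 -273.3  219.2] [ 0.805 -0.594  0.007] ctr [ 588.2 -295.8  219.5]
```

```bash
python3 -m creep '[{"translation":[0,0,-0.6],"delta_rot":[0,0,0]},{"translation":[0,0,-0.6],"delta_rot":[0,0,0]},{"translation":[0,0,-0.5],"delta_rot":[0,0,0]},{"translation":[0,0,-0.4],"delta_rot":[0,0,0]},{"translation":[0,0,-0.1],"delta_rot":[0,0,0]}]'
python3 -m creep '[{"translation":[0,0,0],"delta_rot":[0,0,0]},{"translation":[0,0,0],"delta_rot":[0,0,0]},{"translation":[0,0,-0.2],"delta_rot":[0,0,0]},{"translation":[0,0,0],"delta_rot":[0,0,0]},{"translation":[0,0,0],"delta_rot":[0,0,0]}]'
python3 st.py
```

```text
time_s: 8.93
ee_pos: [586.5, -295.0, 177.6]
ee_rot: [-174.0, 89.9, 149.5]
force: [-0.2, 0.3, -5.1]
gripper_width: 11.7
time_s: 9.35
ee_pos: [587.0, -295.3, 177.0]
ee_rot: [71.8, 90.0, 35.3]
force: [-0.5, 0.2, -4.8]
gripper_width: 11.7
t 9.35 p [ 587.  -295.3  177. ] ax [ 0.  0. -1.] ay [0.595 0.804 0.   ] yawy 53.51 F [-0.52  0.16 -4.78] T [ 0.07 -0.09 -0.03] w 11.7 q [-28.  28.  82.   0.  70. -81.]
cam in tool [-1.57e+02 -1.00e-01 -6.61e+01] axes [[-0.0, -0.237, 0.972], [1.0, -0.0, 0.0], [-0.0, 0.972, 0.237]]
```

```bash
python3 -m creep '[{"translation":[0,0,-0.1],"delta_rot":[0,0,0]},{"translation":[0,0,0],"delta_rot":[0,0,0]},{"translation":[0,0,0],"delta_rot":[0,0,0]}]'
python3 -m creep '[{"translation":[0,0,-0.1],"delta_rot":[0,0,0]},{"translation":[0,0,0],"delta_rot":[0,0,0]},{"translation":[0,0,0],"delta_rot":[0,0,0]}]'
python3 st.py
```

```text
time_s: 9.6
ee_pos: [587.1, -295.3, 176.1]
ee_rot: [27.4, 90.0, -9.1]
force: [-0.2, 0.5, -4.2]
gripper_width: 11.5
time_s: 9.85
ee_pos: [587.2, -295.4, 176.0]
ee_rot: [10.8, 89.9, -25.7]
force: [-1.2, 0.2, 2.4]
gripper_width: 11.8
t 9.85 p [ 587.2 -295.4  176. ] ax [ 0.001 -0.001 -1.   ] ay [0.595 0.804 0.   ] yawy 53.52 F [-1.15  0.16  2.43] T [ 0.25  0.24 -0.01] w 11.8 q [-28.  28.  83.   0.  70. -81.]
cam in tool [-1.571e+02 -1.000e-01 -6.610e+01] axes [[-0.0, -0.237, 0.972], [1.0, -0.0, 0.0], [0.0, 0.972, 0.237]]
```

Contact came at TCP z 176 (expected 176) and the force flipped from -4.5 to +2.4 N, so the flange is seated. I release.

```bash
python3 -m creep '[{"translation":[0,0,0],"delta_rot":[0,0,0]},{"translation":[0,0,0],"delta_rot":[0,0,0]},{"translation":[0,0,0],"delta_rot":[0,0,0]},{"translation":[0,0,0],"delta_rot":[0,0,0]},{"translation":[0,0,0],"delta_rot":[0,0,0]}]' 0.2
python3 -m creep '[{"translation":[0,0,0],"delta_rot":[0,0,0]},{"translation":[0,0,0],"delta_rot":[0,0,0]},{"translation":[0,0,0],"delta_rot":[0,0,0]},{"translation":[0,0,0],"delta_rot":[0,0,0]}]'
python3 st.py;python3 snap.py wrist e5;python3 held.py e5 50
```

```text
time_s: 10.27
ee_pos: [587.1, -295.3, 175.0]
ee_rot: [25.8, 90.0, -10.7]
force: [0.7, 0.5, -1.0]
gripper_width: 42.4
time_s: 10.6
ee_pos: [587.0, -295.2, 175.0]
ee_rot: [83.3, 90.0, 46.8]
force: [-0.1, -0.0, 0.2]
gripper_width: 54.8
t 10.6 p [ 587.  -295.2  175. ] ax [ 0.  0. -1.] ay [0.595 0.804 0.   ] yawy 53.52 F [-0.1  -0.02  0.21] T [ 0.03 -0.17  0.02] w 54.8 q [-28.  28.  83.   0.  70. -81.]
cam in tool [-1.57e+02 -1.00e-01 -6.61e+01] axes [[-0.0, -0.237, 0.972], [1.0, -0.0, 0.0], [-0.0, 0.972, 0.237]]
rim 1987 [ 587.49 -295.33   52.43] 1.3565097779736977 154.9416466242827
60 84 155.1 | 90 224 155.4 | 120 221 155.3 | 150 222 155.2 | 180 221 155.3 | 210 212 155.1 | 
bar 1618 [ 557.4 -273.1  194.1] [ 0.805 -0.593  0.003] ctr [ 588.1 -295.7  194.3]
```

View pics/e5.png

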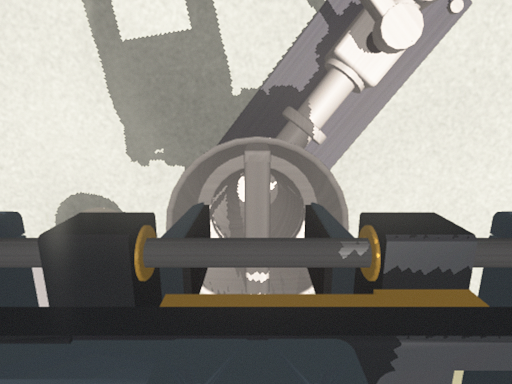

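The funnel is home: rim z is 155.2 all round (expected 155), its axis is within about 0.5 mm of the cup, and the jaws are clear of the bar. I rise straight up and go over the valve.

```bash
python3 -m creep '[{"translation":[0,0,1.5],"delta_rot":[0,0,0]},{"translation":[0,0,2.5],"delta_rot":[0,0,0]},{"translation":[0,0,3],"delta_rot":[0,0,0]},{"translation":[0,0,3],"delta_rot":[0,0,0]},{"translation":[0,0,3],"delta_rot":[0,0,0]}]'
python3 -m creep '[{"translation":[-0.8,2.6,0],"delta_rot":[0,0,0.12]},{"translation":[-0.8,3,0],"delta_rot":[0,0,0.12]},{"translation":[-0.8,3,0],"delta_rot":[0,0,0.12]},{"translation":[-0.8,3,0],"delta_rot":[0,0,0.12]},{"translation":[-0.8,3,0],"delta_rot":[0,0,0.12]}]' -1 20
python3 -m creep '[{"translation":[0,0,0],"delta_rot":[0,0,0.12]},{"translation":[0,0,0],"delta_rot":[0,0,0]},{"translation":[0,0,0],"delta_rot":[0,0,0]},{"translation":[0,0,0],"delta_rot":[0,0,0]},{"translation":[0,0,0],"delta_rot":[0,0,0]}]'
python3 st.py;python3 snap.py wrist f1
```

```text
time_s: 11.07
ee_pos: [586.8, -295.1, 306.3]
ee_rot: [175.8, 90.0, 139.3]
force: [0.3, -0.7, 0.3]
gripper_width: 54.6
time_s: 11.48
ee_pos: [546.3, -148.0, 305.1]
ee_rot: [33.7, 90.0, 31.9]
force: [0.7, 0.8, -0.1]
gripper_width: 24.0
time_s: 11.9
ee_pos: [547.2, -150.1, 304.7]
ee_rot: [165.7, 90.0, 170.3]
force: [-0.8, -0.3, -0.0]
gripper_width: 0.4
t 11.9 p [ 547.2 -150.1  304.7] ax [-0.  0. -1.] ay [-0.08   0.997  0.   ] yawy 94.61 F [-0.8  -0.32 -0.01] T [ 0.09 -0.1  -0.02] w 0.4 q [ -16.   16.   83.   -0.   82. -111.]
cam in tool [-157.1   -0.   -66.1] axes [[0.0, -0.237, 0.972], [1.0, 0.0, -0.0], [-0.0, 0.972, 0.237]]
```

View pics/f1.png

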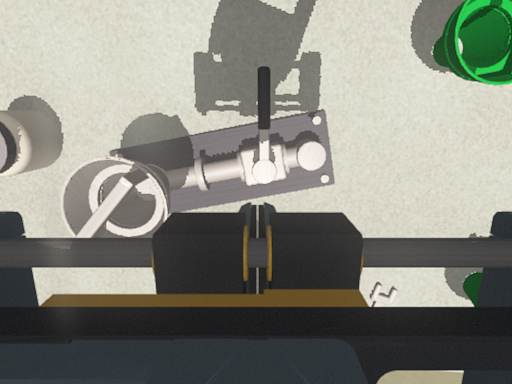

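The funnel sits in the cup (115,200). The valve hub is at (263,171), the sleeve tip at (264,67) and the downpipe at (311,156). I measure these.

```bash
cat > valve.py <<'E'
from h import *
import sys
D=load(sys.argv[1]+'.npz');P=cloud(D);ok=D['d']>0
x0,y0,x1,y1=map(int,sys.argv[2:6])
v,u=np.mgrid[0:384,0:512]
reg=(v>=y0)&(v<y1)&(u>=x0)&(u<x1)&ok
m=reg&(P[...,2]>95)&(P[...,2]<112)
dark=m&(D['p'].max(2)<70)
b=P[dark];mu=b.mean(0);k=np.linalg.svd(b-mu,full_matrices=False)[2][0];e=(b-mu)@k
print('sleeve',len(b),mu.round(1),'dir',k.round(3),'az',np.degrees(np.arctan2(k[1],k[0])),'ext',e.min(),e.max(),'ends',(mu+k*e.min()).round(1),(mu+k*e.max()).round(1),'ztop',np.median(b[:,2]))
h=P[m&~dark];print('steel',len(h),h.mean(0).round(1))
cup=np.array([587.9,-295.4]);
E
python3 valve.py f1 240 55 290 190
python3 - <<'E'
from h import *
D=load('f1.npz')
print('hub',ray(D,263,171,104),'downpipe',ray(D,311,156,60))
P=cloud(D);print(P[156,311],P[171,263],P[150,263],P[170,240])
m=np.zeros((384,512),bool);m[140:175,295:330]=1;m&=(P[...,2]>58);print(P[m].mean(0),np.median(P[m][:,2]))
m=np.zeros((384,512),bool);m[158:188,248:280]=1;m&=(P[...,2]>101)&(P[...,2]<115);q=P[m];print('hub',q.mean(0),np.median(q[:,2]),np.histogram(q[:,2],bins=7))
E
```

```text
sleeve 721 [ 462.1 -149.6  101.8] dir [0.996 0.091 0.002] az 5.228584739037109 ext -32.37550602487819 33.43430826598925 ends [ 429.9 -152.5  101.7] [ 495.4 -146.6  101.9] ztop 101.91714224591595
steel 876 [ 527.1 -142.8  101.6]
hub [ 544.56704116 -143.27779253  104.        ] downpipe [527.61365405 -81.2314666   60.        ]
[528.43841357 -79.91025067  52.84149074] [ 544.82408177 -143.22856791  102.54585978] [ 520.27539736 -145.31797599  102.41043855] [ 554.68954243 -172.33370485   53.07660764]
[ 481.32087033 -155.3897646   461.79871747] 461.7987174722292
hub [ 544.9409507  -141.62425928  102.39993493] 102.3627630149144 (array([ 60, 114, 116, 112,  49,  12,   1]), array([101.00622269, 101.55046402, 102.09470536, 102.6389467 ,
       103.18318803, 103.72742937, 104.27167071, 104.81591204]))
```

Cup to hub is 159 mm (160 given), hub to tip 115.5 (115), and cup to downpipe 223 (225). The pipe azimuth is 105.6° and the handle's is 185.2°, so the valve is at about 0.18 rad. With closed fingers I go down on the handle's -y side.

```bash
python3 -m creep '[{"translation":[-2.2,-1.1,0],"delta_rot":[0,0,0.01]},{"translation":[-3.2,-1.7,0],"delta_rot":[0,0,0]},{"translation":[-3.37,-1.69,0],"delta_rot":[0,0,0]},{"translation":[0,0,-2],"delta_rot":[0,0,0]},{"translation":[0,0,-3.5],"delta_rot":[0,0,0]}]'
python3 -m creep '[{"translation":[0,0,-3.5],"delta_rot":[0,0,0]},{"translation":[0,0,-3],"delta_rot":[0,0,0]},{"translation":[0,0,-2],"delta_rot":[0,0,0]},{"translation":[0,0,0],"delta_rot":[0,0,0]},{"translation":[0,0,0],"delta_rot":[0,0,0]}]'
python3 st.py;python3 snap.py wrist f2
```

```text
time_s: 12.37
ee_pos: [460.2, -196.7, 253.3]
ee_rot: [-30.3, 89.4, -25.2]
force: [1.2, 0.4, 0.6]
gripper_width: 0.3
time_s: 12.78
ee_pos: [459.1, -194.5, 164.5]
ee_rot: [149.0, 89.9, 154.2]
force: [0.9, 0.4, 1.3]
gripper_width: 0.7
t 12.7833 p [ 459.1 -194.5  164.5] ax [-0.002  0.001 -1.   ] ay [-0.092  0.996  0.001] yawy 95.26 F [0.88 0.44 1.3 ] T [ 0.07 -0.16  0.05] w 0.7 q [ -24.   15.  105.    0.   61. -120.]
cam in tool [-157.1   -0.   -66.1] axes [[0.0, -0.237, 0.972], [1.0, 0.0, -0.0], [-0.0, 0.972, 0.237]]
```

View pics/f2.png

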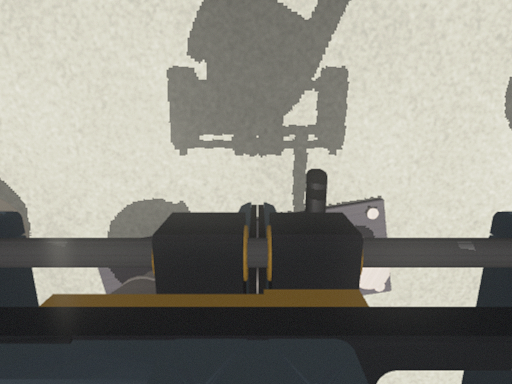

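The handle tip is at (316,180), right of the fingers (258), with a gap. I lower the remaining 70 mm.

```bash
python3 -m creep '[{"translation":[0,0,-2],"delta_rot":[0,0,0]},{"translation":[0,0,-2.5],"delta_rot":[0,0,0]},{"translation":[0,0,-1.7],"delta_rot":[0,0,0]},{"translation":[0,0,-0.8],"delta_rot":[0,0,0]},{"translation":[0,0,0],"delta_rot":[0,0,0]}]'
python3 -m creep '[{"translation":[0,0,0],"delta_rot":[0,0,0]},{"translation":[0,0,0],"delta_rot":[0,0,0]}]'
python3 st.py
python3 - <<'E'
import numpy as np
V=np.array([545,-142.]);u=lambda a:np.array([np.cos(np.radians(a)),np.sin(np.radians(a))])
p0=None
for th in [185.2,185.2]+list(np.linspace(185.2,105.6,21)[1:]):
    d=45 if p0 is None else 20.5
    p=V+90*u(th)+d*u(th+90)
    if p0 is not None: print(round(th,1),p.round(1),((p-p0)/10).round(2))
    p0=p
E
```

```text
time_s: 13.25
ee_pos: [459.5, -194.3, 94.9]
ee_rot: [140.0, 90.0, 145.3]
force: [0.3, 0.4, 0.4]
gripper_width: 0.6
time_s: 13.42
ee_pos: [460.6, -194.8, 96.7]
ee_rot: [-28.1, 89.8, -22.7]
force: [0.3, 0.0, 0.3]
gripper_width: 0.4
t 13.4167 p [ 460.6 -194.8   96.7] ax [ 0.003 -0.001 -1.   ] ay [-0.093  0.996 -0.002] yawy 95.33 F [0.31 0.05 0.33] T [ 0.11 -0.15  0.03] w 0.4 q [ -24.   19.  110.    0.   51. -120.]
cam in tool [-157.    -0.   -66.1] axes [[0.0, -0.237, 0.972], [1.0, 0.0, -0.0], [-0.0, 0.972, 0.237]]
185.2 [ 457.2 -170.6] [-0.22  2.44]
181.2 [ 455.5 -164.4] [-0.18  0.62]
177.2 [ 454.1 -158.1] [-0.13  0.63]
173.3 [ 453.2 -151.8] [-0.09  0.63]
169.3 [ 452.8 -145.4] [-0.05  0.64]
165.3 [ 452.7 -139. ] [-0.    0.64]
161.3 [ 453.2 -132.6] [0.04 0.64]
157.3 [ 454.  -126.2] [0.09 0.64]
153.4 [ 455.4 -120. ] [0.13 0.63]
149.4 [ 457.1 -113.8] [0.17 0.62]
145.4 [ 459.3 -107.8] [0.22 0.6 ]
141.4 [ 461.9 -101.9] [0.26 0.59]
137.4 [464.8 -96.2] [0.3  0.57]
133.5 [468.2 -90.8] [0.34 0.55]
129.5 [472.  -85.6] [0.37 0.52]
125.5 [476.  -80.6] [0.41 0.49]
121.5 [480.5 -76. ] [0.44 0.46]
117.5 [485.2 -71.7] [0.47 0.43]
113.6 [490.2 -67.7] [0.5 0.4]
109.6 [495.5 -64.1] [0.53 0.36]
105.6 [501.1 -60.8] [0.55 0.32]
```

```bash
python3 -m creep '[{"translation":[-0.1,0.8,0],"delta_rot":[0,0,0]},{"translation":[-0.12,0.8,0],"delta_rot":[0,0,0]},{"translation":[-0.1,0.8,0],"delta_rot":[0,0,0]},{"translation":[-0.18,0.62,0],"delta_rot":[0,0,-0.0695]},{"translation":[-0.13,0.63,0],"delta_rot":[0,0,-0.0695]}]'
python3 -m creep '[{"translation":[-0.09,0.63,0],"delta_rot":[0,0,-0.0695]},{"translation":[-0.05,0.64,0],"delta_rot":[0,0,-0.0695]},{"translation":[0,0.64,0],"delta_rot":[0,0,-0.0695]},{"translation":[0.04,0.64,0],"delta_rot":[0,0,-0.0695]},{"translation":[0.09,0.64,0],"delta_rot":[0,0,-0.0695]}]'
python3 st.py;python3 snap.py wrist f3
```

```text
time_s: 13.83
ee_pos: [453.2, -157.0, 95.5]
ee_rot: [-36.0, 89.9, -38.8]
force: [0.5, -1.9, 0.7]
gripper_width: 0.2
time_s: 14.25
ee_pos: [453.3, -125.2, 95.6]
ee_rot: [-12.1, 89.9, -34.8]
force: [2.0, -3.6, 0.2]
gripper_width: 0.6
t 14.25 p [ 453.3 -125.2   95.6] ax [ 0.002 -0.001 -1.   ] ay [ 0.385  0.923 -0.   ] yawy 67.33 F [ 1.98 -3.59  0.2 ] T [-0.27 -0.24 -0.01] w 0.6 q [-17.  17. 114.  -0.  49. -84.]
cam in tool [-1.571e+02 -1.000e-01 -6.610e+01] axes [[-0.0, -0.237, 0.972], [1.0, -0.0, 0.0], [-0.0, 0.972, 0.237]]
```

View pics/f3.png

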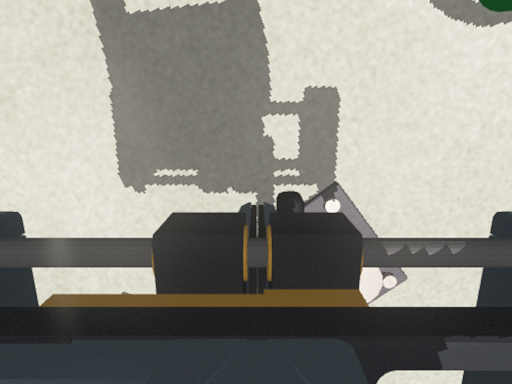

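The handle tip (290,197) is being pushed by the fingers with a contact force of about 3.5 N, and it is turning. I continue along the arc.

```bash
python3 -m creep '[{"translation":[0.13,0.63,0],"delta_rot":[0,0,-0.0695]},{"translation":[0.17,0.62,0],"delta_rot":[0,0,-0.0695]},{"translation":[0.22,0.6,0],"delta_rot":[0,0,-0.0695]},{"translation":[0.26,0.59,0],"delta_rot":[0,0,-0.0695]},{"translation":[0.3,0.57,0],"delta_rot":[0,0,-0.0695]}]'
python3 -m creep '[{"translation":[0.34,0.55,0],"delta_rot":[0,0,-0.0695]},{"translation":[0.37,0.52,0],"delta_rot":[0,0,-0.0695]},{"translation":[0.41,0.49,0],"delta_rot":[0,0,-0.0695]},{"translation":[0.44,0.46,0],"delta_rot":[0,0,-0.0695]},{"translation":[0.47,0.43,0],"delta_rot":[0,0,-0.0695]}]'
python3 -m creep '[{"translation":[0.5,0.4,0],"delta_rot":[0,0,-0.0695]},{"translation":[0.53,0.36,0],"delta_rot":[0,0,-0.0695]},{"translation":[0,0,0],"delta_rot":[0,0,0]},{"translation":[0,0,0],"delta_rot":[0,0,0]}]'
python3 st.py;python3 snap.py wrist f4
```

```text
time_s: 14.72
ee_pos: [463.6, -95.3, 95.3]
ee_rot: [-27.9, 90.0, -70.4]
force: [0.8, -2.0, 0.4]
gripper_width: 0.6
time_s: 15.13
ee_pos: [483.4, -70.7, 95.2]
ee_rot: [-85.0, 89.9, -147.4]
force: [-0.5, -1.7, 1.3]
gripper_width: 0.4
time_s: 15.47
ee_pos: [494.1, -63.0, 95.0]
ee_rot: [144.7, 90.0, 74.6]
force: [-0.0, -0.1, -0.0]
gripper_width: 0.1
t 15.4667 p [494.1 -63.   95. ] ax [ 0.  0. -1.] ay [0.94 0.34 0.  ] yawy 19.88 F [-0.05 -0.09 -0.03] T [ 0.02 -0.11  0.  ] w 0.1 q [ -9.  19. 110.   0.  51. -28.]
cam in tool [-1.57e+02 -1.00e-01 -6.60e+01] axes [[-0.001, -0.236, 0.972], [1.0, -0.0, 0.001], [0.0, 0.972, 0.236]]
```

View pics/f4.png

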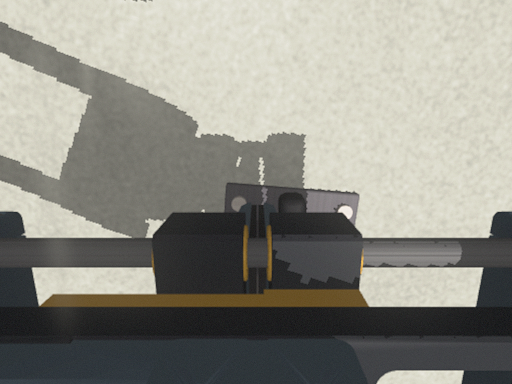

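```bash
python3 -m creep '[{"translation":[0.5,0.28,0],"delta_rot":[0,0,-0.07]},{"translation":[0.2,0.05,0],"delta_rot":[0,0,0]},{"translation":[0,0,0],"delta_rot":[0,0,0]},{"translation":[0,0,0],"delta_rot":[0,0,0]}]'
python3 -m creep '[{"translation":[0.3,0.08,0],"delta_rot":[0,0,0]},{"translation":[0,0,0],"delta_rot":[0,0,0]},{"translation":[0,0,0],"delta_rot":[0,0,0]}]'
```

```text
time_s: 15.85
ee_pos: [501.0, -60.3, 94.9]
ee_rot: [-116.3, 90.0, 169.5]
force: [-1.4, 0.5, 0.5]
gripper_width: 0.8
time_s: 16.1
ee_pos: [504.2, -59.4, 94.9]
ee_rot: [-135.3, 90.0, 150.4]
force: [-1.1, 0.1, 0.6]
gripper_width: 0.3
```

```bash
python3 -m creep '[{"translation":[0.3,0.08,0],"delta_rot":[0,0,0]},{"translation":[0,0,0],"delta_rot":[0,0,0]},{"translation":[0,0,0],"delta_rot":[0,0,0]}]'
python3 -m creep '[{"translation":[0.2,0.05,0],"delta_rot":[0,0,0]},{"translation":[0,0,0],"delta_rot":[0,0,0]},{"translation":[0,0,0],"delta_rot":[0,0,0]}]'
python3 snap.py wrist f5; python3 st.py
```

```text
time_s: 16.35
ee_pos: [504.5, -59.3, 94.8]
ee_rot: [-96.0, 89.6, -170.3]
force: [-8.0, -2.2, 5.0]
gripper_width: 0.6
time_s: 16.6
ee_pos: [504.6, -59.2, 94.7]
ee_rot: [-95.9, 89.4, -170.2]
force: [-11.9, -4.6, 8.8]
gripper_width: 0.7
t 16.65 p [504.6 -59.2  94.7] ax [-0.01  -0.002 -1.   ] ay [ 0.962  0.271 -0.01 ] yawy 15.74 F [-13.02  -5.38   7.45] T [-0.85  1.92 -0.07] w 0.9 q [ -8.  20. 109.  -0.  52. -23.]
cam in tool [-1.57e+02 -1.00e-01 -6.60e+01] axes [[-0.001, -0.236, 0.972], [1.0, -0.0, 0.001], [-0.0, 0.972, 0.236]]
```

View pics/f5.png

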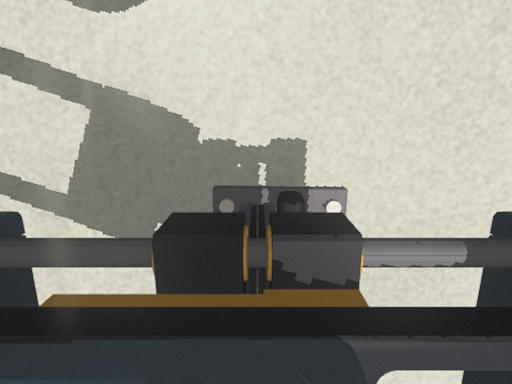

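The position stalled and the force rose to about 14 N, so the handle is at its stop. I back off sideways, rise, and move to where the camera sees the valve and funnel.

```bash
python3 -m creep '[{"translation":[-1,-0.28,0],"delta_rot":[0,0,0]},{"translation":[-1.5,-0.4,0],"delta_rot":[0,0,0]},{"translation":[-1.5,-0.4,0],"delta_rot":[0,0,0]},{"translation":[0,0,0],"delta_rot":[0,0,0]},{"translation":[0,0,2],"delta_rot":[0,0,0]}]'
python3 -m creep '[{"translation":[0,0,4],"delta_rot":[0,0,0]},{"translation":[0,0,4],"delta_rot":[0,0,0]},{"translation":[0,0,4],"delta_rot":[0,0,0]},{"translation":[0,0,4],"delta_rot":[0,0,0]},{"translation":[0,0,4],"delta_rot":[0,0,0]}]'
python3 -m creep '[{"translation":[3.5,-1.5,0],"delta_rot":[0,0,0.12]},{"translation":[3.5,-1.5,0],"delta_rot":[0,0,0.12]},{"translation":[3.5,-1.5,0],"delta_rot":[0,0,0.12]},{"translation":[1.5,-1.5,0],"delta_rot":[0,0,0.12]},{"translation":[0,-1.5,0],"delta_rot":[0,0,0.12]}]'
python3 -m creep '[{"translation":[0,-1.5,0],"delta_rot":[0,0,0.12]},{"translation":[0,-1.5,0],"delta_rot":[0,0,0.12]},{"translation":[0,0,0],"delta_rot":[0,0,0.12]},{"translation":[0,0,0],"delta_rot":[0,0,0]},{"translation":[0,0,0],"delta_rot":[0,0,0]}]'
python3 -m creep '[{"translation":[0,0,0],"delta_rot":[0,0,0]},{"translation":[0,0,0],"delta_rot":[0,0,0]}]'
python3 st.py;python3 snap.py wrist g1;python3 snap.py scene g1s
```

```text
time_s: 17.07
ee_pos: [467.4, -68.8, 112.8]
ee_rot: [-117.9, 89.7, 167.7]
force: [-0.7, 0.5, 0.5]
gripper_width: 0.2
time_s: 17.48
ee_pos: [470.2, -68.8, 317.7]
ee_rot: [70.5, 89.8, -3.8]
force: [1.5, 0.6, 0.0]
gripper_width: 0.3
time_s: 17.9
ee_pos: [593.7, -144.7, 313.8]
ee_rot: [39.4, 89.8, -0.1]
force: [-0.3, 0.2, -0.5]
gripper_width: 0.4
time_s: 18.32
ee_pos: [590.1, -174.0, 315.0]
ee_rot: [25.6, 89.9, 6.1]
force: [-1.0, -0.3, 0.6]
gripper_width: 0.5
time_s: 18.48
ee_pos: [589.6, -173.5, 315.1]
ee_rot: [24.6, 90.0, 5.2]
force: [0.8, 0.0, 0.4]
gripper_width: 0.3
t 18.4833 p [ 589.6 -173.5  315.1] ax [ 0.001  0.    -1.   ] ay [0.332 0.943 0.   ] yawy 70.62 F [0.79 0.   0.41] T [ 0.08 -0.12  0.03] w 0.3 q [-17.  20.  75.   0.  85. -88.]
cam in tool [-1.571e+02 -1.000e-01 -6.610e+01] axes [[-0.0, -0.237, 0.972], [1.0, 0.0, 0.0], [-0.0, 0.972, 0.237]]
```

View pics/g1.png

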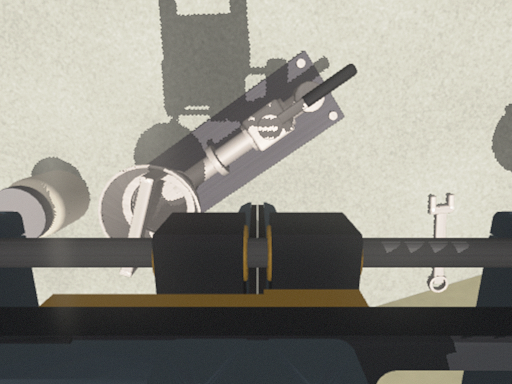

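View pics/g1s.png

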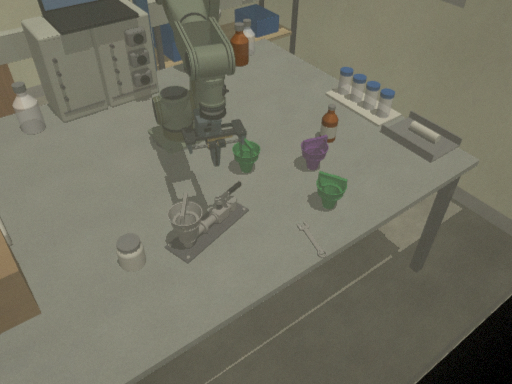

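The scene view shows the funnel in the cup (186,215) and the handle lying along the pipe (235,188). The jar, wrench and bottle are unmoved. In the wrist view the sleeve runs from (305,103) to (352,68), along the pipe. I measure the angle and the seating.

```bash
python3 valve.py g1 250 55 370 140
python3 - <<'E'
from h import *
from scipy.optimize import least_squares
D=load('g1.npz');P=cloud(D);v,u=np.mgrid[0:384,0:512]
m=(v>155)&(v<235)&(u>95)&(u<205)&(abs(P[...,2]-154)<3);Q=P[m]
r=least_squares(lambda p:np.hypot(Q[:,0]-p[0],Q[:,1]-p[1])-p[2],[588,-295,54],loss='soft_l1');print('rim',r.x.round(1))
th=np.degrees(np.arctan2(P[...,1]-r.x[1],P[...,0]-r.x[0]))%360
for a in range(0,360,45):
    k=(abs(np.hypot(P[...,0]-r.x[0],P[...,1]-r.x[1])-54.5)<2)&(abs(th-a)<22)&(abs(P[...,2]-154)<8)&(v<236)
    if k.sum()>5:print(a,k.sum(),np.median(P[k][:,2]).round(1),end=' | ')
E
```

```text
sleeve 195 [522.1 -65.5 101. ] dir [ 0.26  -0.966  0.002] az -74.91621271189463 ext -34.78650013625684 30.511656588466394 ends [513.  -32.  100.9] [530.  -95.  101.1] ztop 101.17936160103359
steel 1372 [ 535.2 -102.1  101.9]
rim [ 588.3 -294.7   53. ]
90 75 155.2 | 135 90 155.1 | 180 104 155.3 | 225 122 155.1 | 270 86 155.1 |
```

Run:
```python
from workcell import env
print(env.job_done())
```

```text
the job is handed in; nothing more can be done
None
```

I put the steel funnel in the inlet cup, let go, and turned the valve handle to its open stop. The job is handed in (about 18.6 s of the 58 s used), with no verdict reported.

**Funnel:** I gripped it by the bar and lowered it in small steps. Contact came at the expected height, and I released it while the valve was still shut (about 0.18 rad). In the last check its rim stood at 155.1–155.3 mm all round (155 expected, so flush and level), and its axis was within about 1 mm of the cup's.

**Valve:** I pushed the handle round with closed fingers until it stalled at about 14 N. In the last check it lay at azimuth 105.1°, against about 105.6° for the pipe, so it is at its stop.

**Bystanders:** In the last scene picture the bottle, jar and wrench look where they were at the start; I compared them by eye and did not measure them. The look-alikes were not touched, and the arm was clear of everything at hand-in.

**Checks that disagreed:**
- The scene camera's depth showed only a smooth plane, so I did not use it.
- Scene and side camera rays differed by 5–35 mm.
- Side depth put the funnel about 4 mm off.

I did the fine positioning from the wrist camera instead, whose measurements agreed with the given sizes to about 2 mm.

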